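# Lock the book-label gauge with its locating pin

### The job

Take the red-handled locating pin out of its wooden rest, put its tip through the slot of the grey label gauge and find the unmarked hole somewhere along the slot's floor, by sliding the tip along until it drops in. Seat it fully, upright, with its collar flat on the gauge's top, and let go. Go gently: never push on the gauge with more than 35 N, with the pin or the hand, and leave the other things on the desk where they are.

Things in the scene. Friction and masses are not known exactly. Their poses are not given: they have to be found in the camera images.
- gauge: Grey label gauge: heavy, fixed, rigid housing 70 (x) x 220 (y) x 44 mm high, white scale ticks beside the slot in its flat top. Origin: centre of its underside; z up, y along its length. The slot is 14 mm wide (x -7 to +7) and 90 mm long (y -45 to +45), 15 mm deep, closed at both ends.
- slot_floor (a point): Middle of the slot's floor (x = y = 0 of the gauge, 29 mm above the desk), a level, rigid black strip clamped inside the gauge.
- slot_top (a point): Middle of the slot at the gauge's top (44 mm up). On the slot's centre line (x = 0), at y anywhere from -28 to +28 mm, differing each time and not measured, the floor has one round blind hole, 12 mm in diameter, 22 mm deep, with a 1 mm chamfer, black in black.
- pin: Loose steel pin, about 100 g, 75 mm long, upright in the rest at the start. Origin: centre of its tip, z towards the handle. Taper from 5 mm diameter at the flat tip to 10 mm at 6 mm up; 10 mm shaft to 33 mm; collar 28 mm in diameter from 33 to 39 mm; red round handle 22 mm in diameter from 39 to 75 mm.
- pin_collar (a point): Centre of the collar's underside, 33 mm above the tip. With the tip on the slot's floor it is 18 mm above the gauge's top; fully home it lies on the gauge's top, the tip 11 mm above the desk and 4 mm clear of the hole's bottom.
- pin_tip (a point): Centre of the pin's tip (same point as the pin's origin).
- pin_grip (a point): Point on the pin's axis in the red handle, 61 mm above the tip: the place to grip (22 mm wide, round).
- pin_rest: Fixed wooden block 64 x 64 x 45 mm; origin at the centre of its underside. The pin stands in a vertical through hole of 12 mm at its centre, its collar on the block's top (tip 12 mm above the desk).
- book_ochre: Bystander: ochre book 190 x 130 x 17 mm lying on the desk; origin at the centre of its underside.
- label_roll: Bystander: beige roll of tape 98 mm in diameter, 25 mm high, lying flat; origin at the centre of its underside.
- stapler: Bystander: black and grey stapler 36 x 138 x 53 mm; origin at the centre of its underside.
- calculator: Bystander: desk calculator 138 x 92 x 22 mm; origin at the centre of its underside.
- jar_yellow: Bystander: clear jar with a yellow lid, 92 mm in diameter, 123 mm high; origin at the centre of its underside.
- pen_black: Bystander: white and black pen, 137 mm long, 12 mm thick, lying; origin at the centre of its underside.

How it is judged:
By the outcome, as a careful person would: the job done as asked, in the order asked, and still so for the second after the job is handed in, with the robot touching nothing.
It also fails if it takes over 58 s, if anything falls off the work surface, if the arm or the gripper's body presses on something with over 40 N, if the wrist force passes 120 N, or if a joint passes its speed limit or range.

### The arm

A 7-joint arm with a two-finger parallel gripper is mounted at the origin on a cart in front of the work surface, level with it; the furniture and walls round the work are solid. World frame = base frame: x ahead of the robot, y to its left, z up, the work surface at z = 0. Lengths are in m, angles in rad, forces in N, time in s.
With the tool pointing down it reaches from about 0.425 to 0.875 m from the base axis. Payload 4.7 kg.
Tool frame: the origin (TCP) lies at the very end of the fingers, on their centre line; the grasp point (between the pads) lies 19 mm behind it; z points along the fingers, y is the line along which they close (so a half turn about z gives the same grasp; the last joint's range is limited). The gripper opens to 87 mm and grips with 3 to 60 N. Pads are 19 mm wide; open, the fingers measure 117 mm over their backs; the gripper's body (75 mm by 190 mm) begins 51 mm behind the grasp point.
Start: joints at [1.17, 0.321, -0.07, 1.45, 0.023, 1.371, -0.057], TCP at [0.262, -0.595, 0.223] pointing down, gripper open.
Joint ranges: [-2.86, 2.86], [-0.3, 2.09], [-1.38, 1.24], [0.06, 2.45], [-1.56, 4.7], [0.09, 2.05], [-2.69, 2.69]. Speed limits (rad/s): [2.57, 2.57, 3.14, 3.14, 3.14, 3.14, 3.14].

### API

Orientations are given as a unit quaternion [x, y, z, w].
In Python, from rig import robot gives the robot as it stands. The module is installed in compiled form; this text tells all that it offers.
- The arm moves only by the shell command python3 -m inch 'ROWS' [FORCE]. ROWS is JSON, a list of rows, each an object with "dp": the shift along the tool's x, y, z in mm, a list of three; "angular": the turn, a rotation vector about the tool's x, y, z in degrees, a list of three; "jaw": the finger opening in mm, from 0 to 87. A call has 1 to 5 rows; each row shifts and turns the commanded pose from where the row before left it, along the tool's axes as they then stand; what a row does not reach is not made up. A row lasts 1/10 s, in which the tool goes at most 50 mm and 8.59 degrees, less where a joint would pass 70% of its speed; a pose out of reach is approached as far as the arm can. A call with a gripper value outside its range is refused whole. The fingers move at their own pace and stop on an object; FORCE is the grip in N (left out, the last holds). Time passes only in rows, so rows that do not move let the fingers close. It gives the time, the measured TCP pose, the force, the opening and the grip force at its end, in the units of the state.
- robot.observe(): the state, without advancing time (a new reading comes with each control period).
- robot.camera(name): name is "scene" or "top" or "wrist"; returns the picture (384x512x3 uint8, red, green, blue); there is no depth.
- robot.camera_model(name): a dict with "K" (3x3 intrinsics, pixels), "k1" (the pictures are not rectified: a ray, as slopes to the right and down, at radius r is drawn at 1 + k1 r^2 times it, then the intrinsics apply), "rvec" (rotation vector, rad) and "tvec" (3), from world to camera coordinates, as OpenCV has them. Camera axes: x right, y down, z forward; pixel columns grow to the right and rows downward; lengths in m; the calibration is good to about 2 mm. A picture is of the moment at which its call begins: read the wrist's pose just before it. camera_model takes no time and is no camera call; for the wrist camera it gives the pose at the moment of the call.
- robot.finish_job(): hands the job in; it is judged then, once.
The state is a dict: "t": time; "joints": joint angles; "dq": joint speeds; "effort": joint torques, N m; "position": TCP position; "tcp_rot": TCP orientation; "contact_force": force on the tool from outside, world axes, zero at the start; "ft_torque": the same for the moment, N m; "grip_width": finger opening in m; "finger_force": force on a finger pad.
Only numpy, scipy, OpenCV 4.12 (cv2) and the standard library are available. Lean on these libraries where they do the work, as an engineer would, in place of code of your own. Each camera call takes 0.05 s, during which the arm holds its last target. There are 200 camera calls.

## Working session

There is one attempt and no reset: what is moved stays moved. The work goes in short steps, Python scripts to look and compute and a shell command to move; the robot and the scene stay as the last step left them, time stands still between calls to the robot, and variables do not carry over. Pictures are saved under pics/ and viewed, at most 10 in all, crops included, and the job is handed in when it is done.

```bash
mkdir -p pics; cat > h.py <<'E'
import numpy as np, cv2
from scipy.spatial.transform import Rotation as R
from rig import robot
def grab(n,f):
    m=robot.camera_model(n); im=robot.camera(n); cv2.imwrite(f'pics/{f}.png',im[:,:,::-1]); return im,m
def ray(m,u,v):
    K=np.array(m['K'],float); p=np.linalg.inv(K)@[u,v,1]; x=p[:2].copy()
    for _ in range(20): x=p[:2]/(1+m['k1']*(x@x))
    Rm=R.from_rotvec(np.ravel(m['rvec'])).as_matrix(); t=np.ravel(m['tvec'])
    return -Rm.T@t, Rm.T@np.array([x[0],x[1],1])
def onz(m,u,v,z):
    c,d=ray(m,u,v); return c+d*(z-c[2])/d[2]
def proj(m,P):
    Rm=R.from_rotvec(np.ravel(m['rvec'])).as_matrix(); q=Rm@np.array(P)+np.ravel(m['tvec'])
    s=q[:2]/q[2]; s=s*(1+m['k1']*(s@s)); K=np.array(m['K']); return (K@[s[0],s[1],1])[:2]
def st():
    s=robot.observe(); e=R.from_quat(s['tcp_rot']).as_matrix()
    print('t',round(s['t'],2),'p',np.round(np.array(s['position'])*1e3,1),'F',np.round(s['contact_force'],1),'w',round(s['grip_width']*1e3,1),'R',np.round(e,3).tolist()); return s,e
E
python3 - <<'E'
from h import *
st()
a=[]
for n in('top','scene'):
    im,m=grab(n,n+'0'); a.append(im)
    c=ray(m,256,192); print(n,c)
    h=cv2.cvtColor(im,cv2.COLOR_RGB2HSV); k=(((h[...,0]<8)|(h[...,0]>172))&(h[...,1]>150)&(h[...,2]>80)).astype(np.uint8)
    N,l,s,ce=cv2.connectedComponentsWithStats(k)
    for i in range(1,N):
        if s[i,4]>15: print(s[i],ce[i],onz(m,*ce[i],0.087))
E
```

```text
t 0.0 p [ 261.7 -594.4  221.5] F [-0.3 -0.5 -0.8] w 86.8 R [[0.915, 0.403, -0.001], [0.403, -0.915, 0.002], [-0.0, -0.002, -1.0]]
top (array([ 0.38769298, -0.16549163,  1.27157671]), array([ 0.10162685,  0.00505689, -0.99481304]))
[400  70   8   6  16] [404.3125  72.8125] [ 0.89073119 -0.62924373  0.087     ]
[  0 130  17  19 228] [  7.61403509 138.78947368] [0.67606353 0.62958751 0.087     ]
[132 193   7   8  39] [135.17948718 196.58974359] [0.49340963 0.21094892 0.087     ]
[  2 211  24   4  52] [ 13.32692308 212.30769231] [0.4429601  0.59409576 0.087     ]
[446 371  60  13 446] [481.82959641 378.79820628] [-0.0482253  -0.83390921  0.087     ]
scene (array([-0.02282336, -0.91952513,  1.17539094]), array([ 0.38396538,  0.53646389, -0.75152658]))
[15  7  4  6 16] [16.625  9.5  ] [0.19449858 1.91464944 0.087     ]
[ 76  15  16  30 165] [84.24242424 28.63030303] [0.45184809 1.38549765 0.087     ]
[91 77  4  8 19] [92.26315789 80.63157895] [0.30934609 0.85733487 0.087     ]
[178  77  14  13 116] [184.54310345  83.01724138] [0.64909512 0.58280806 0.087     ]
[137 103   9   9  19] [141.57894737 106.94736842] [0.41317547 0.53350362 0.087     ]
[193 140   6  10  48] [195.5        144.41666667] [0.48362917 0.19160542 0.087     ]
[406 217  49  28 209] [433.40191388 233.22966507] [ 0.9014387  -0.62015226  0.087     ]
[415 235   7  10  50] [418.06 238.82] [ 0.84246508 -0.60482389  0.087     ]
[401 236  45  19  83] [422.07228916 247.79518072] [ 0.8260472  -0.63543022  0.087     ]
[426 268   9  19  42] [429.69047619 277.02380952] [ 0.76262972 -0.71904732  0.087     ]
```

View pics/top0.png

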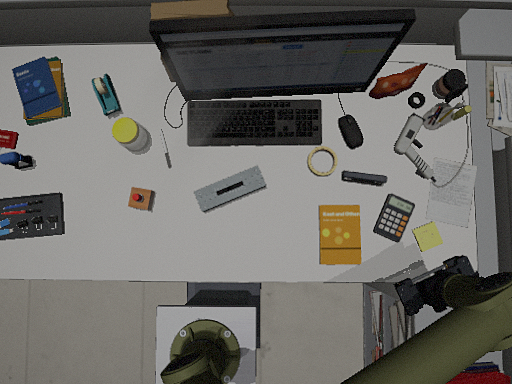

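View pics/scene0.png

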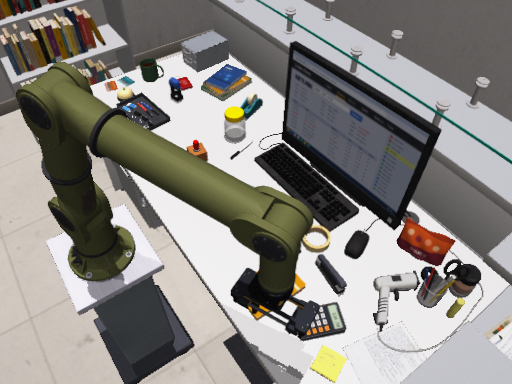

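The top view shows the pin's red handle at about (135,197) on the wooden rest. The gauge is centred near (230,188) with its dark slot, and the jar is at (127,132). In the scene view the handle is at (196,144). The arm hides the gauge there.

```bash
python3 - <<'E'
from h import *
im=cv2.imread('pics/top0.png')[:,:,::-1]; m=robot.camera_model('top'); ms=robot.camera_model('scene')
# pin: triangulate red blob centres
c1,d1=ray(m,135.2,196.6); c2,d2=ray(ms,195.5,144.4)
A=np.c_[d1,-d2]; s=np.linalg.lstsq(A,c2-c1,rcond=None)[0]; print('pin tri',c1+s[0]*d1,c2+s[1]*d2)
print('pin handle top plane .07',onz(m,135.2,196.6,.07), onz(ms,195.5,144.4,.07))
g=cv2.cvtColor(im,cv2.COLOR_RGB2GRAY)
print(g[175:205:4,190:270:5])
roi=np.zeros_like(g); roi[160:218,188:272]=1
for nm,k,z in(('gauge',(g<185)&(g>0),.044),('slot',g<60,.044)):
    k=(k&(roi>0)).astype(np.uint8)
    cs,_=cv2.findContours(k,0,1); c=max(cs,key=cv2.contourArea)
    P=np.array([onz(m,*p[0],z)[:2]*1e3 for p in c],np.float32); print(nm,cv2.minAreaRect(c),cv2.minAreaRect(P))
h=cv2.cvtColor(im,cv2.COLOR_RGB2HSV); k=((h[...,0]<18)&(h[...,1]>90)).astype(np.uint8); k[:180]=0;k[215:]=0;k[:,:120]=0;k[:,165:]=0
c=max(cv2.findContours(k,0,1)[0],key=cv2.contourArea);P=np.array([onz(m,*p[0],.045)[:2]*1e3 for p in c],np.float32); print('rest',cv2.minAreaRect(P))
E
```

```text
pin tri [0.49577928 0.21943483 0.06008839] [0.49621695 0.21920073 0.06005306]
pin handle top plane .07 [0.49489499 0.21628561 0.07      ] [0.49158798 0.2090452  0.07      ]
[[160 160 159 158 159 159 160 161 161 118 117 124 118 127 116 162]
 [158 158 160 160 161 161 158 114 118 121 125 100 121 121 122 163]
 [156 160 159 161 156 120 122 120 127 100  23 127 114 117 102 139]
 [158 159 156 132 116 117 120 114  13  14 134 125 121 121  89  89]
 [158 123 123 120 119 119  22   2 145 131 121 125 106  98 167 160]
 [156 127 115 121 122 132 122 120 122 121 114  81 170 161 160 161]
 [159 165 122 119  94 119 119 120 107  75 128 160 157 162 161 160]
 [159 159 114 116 116 118 107  70 129 159 159 158 161 162 163 161]]
gauge ((229.49996948242188, 188.49998474121094), (82.99998474121094, 56.99999237060547), -0.0) ((524.5318603515625, -74.29875183105469), (181.9246826171875, 265.13800048828125), 0.11325892806053162)
slot ((229.43783569335938, 187.84912109375), (3.8618903160095215, 27.685951232910156), 67.61986541748047) ((526.0628051757812, -75.16490173339844), (12.334664344787598, 87.5484848022461), 22.732006072998047)
rest ((492.8052062988281, 210.93856811523438), (63.81214141845703, 63.16950988769531), 80.35419464111328)
```

```bash
python3 -m inch '[{"dp":[15,-12,0]},{"dp":[35,-28,0]},{"dp":[35,-28,0]},{"dp":[35,-28,0]},{"dp":[35,-28,0]}]'
python3 -m inch '[{"dp":[35,-28,0]},{"dp":[35,-28,0]},{"dp":[35,-28,0]},{"dp":[35,-28,0]},{"dp":[35,-28,0]}]'
python3 -m inch '[{"dp":[35,-28,0]},{"dp":[35,-28,0]},{"dp":[35,-28,0]},{"dp":[15,-12,0]},{"dp":[0,0,0]}]'
python3 - <<'E'
from h import *
st(); im,m=grab('wrist','w1'); c,d=ray(m,256,192); print(c,d,proj(m,[.526,-.075,.044]))
E
```

```text
t 0.1 p [ 261.7 -594.5  221.6] F [-0.1 -0.1 -0.2] w 87.2 R [[0.915, 0.403, -0.001], [0.403, -0.915, 0.001], [-0.0, -0.002, -1.0]]
[ 0.33495813 -0.56308403  0.38381801] [-0.25593079 -0.11385854 -0.96004526] [ -75.1195935  -212.57159346]schema error: expected keys dp, angular, jaw
schema error: expected keys dp, angular, jaw
schema error: expected keys dp, angular, jaw
```

View pics/w1.png

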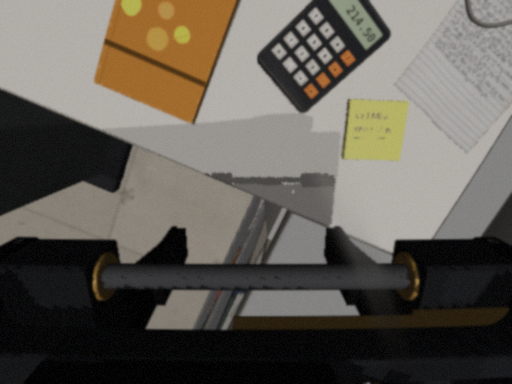

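The moves were refused because each row needs all the keys. The wrist view looks along tool +x: the desk ahead is at the top of the picture and the fingers sit at about rows 240-300.

```bash
python3 -m inch '[{"dp":[12,-12,0],"angular":[0,0,0],"jaw":87},{"dp":[30,-30,0],"angular":[0,0,0],"jaw":87},{"dp":[30,-30,0],"angular":[0,0,0],"jaw":87},{"dp":[30,-30,0],"angular":[0,0,0],"jaw":87},{"dp":[30,-30,0],"angular":[0,0,0],"jaw":87}]'
python3 -m inch '[{"dp":[30,-30,0],"angular":[0,0,0],"jaw":87},{"dp":[30,-30,0],"angular":[0,0,0],"jaw":87},{"dp":[30,-30,0],"angular":[0,0,0],"jaw":87},{"dp":[30,-30,0],"angular":[0,0,0],"jaw":87},{"dp":[30,-30,0],"angular":[0,0,0],"jaw":87}]'
python3 -m inch '[{"dp":[30,-30,0],"angular":[0,0,0],"jaw":87},{"dp":[30,-30,0],"angular":[0,0,0],"jaw":87},{"dp":[12,-16,0],"angular":[0,0,0],"jaw":87},{"dp":[0,0,0],"angular":[0,0,0],"jaw":87},{"dp":[0,0,0],"angular":[0,0,0],"jaw":87}]'
python3 - <<'E'
from h import *
st(); im,m=grab('wrist','w2'); print(proj(m,[.526,-.075,.044]))
E
```

```text
t: 0.65
position: [0.3298, -0.4191, 0.2222]
tcp_rot: [0.979, 0.206, -0.0, -0.0]
contact_force: [0.7, 0.3, 0.2]
grip_width: 0.0871
finger_force: 0.0
t: 1.15
position: [0.4066, -0.2214, 0.2224]
tcp_rot: [0.979, 0.206, -0.0, 0.0]
contact_force: [0.3, -1.0, -0.4]
grip_width: 0.0869
finger_force: 0.0
t: 1.65
position: [0.4413, -0.1251, 0.2224]
tcp_rot: [0.979, 0.206, -0.0, 0.0]
contact_force: [0.3, 0.3, -0.9]
grip_width: 0.087
finger_force: 0.0
t 1.65 p [ 441.3 -125.1  222.4] F [ 0.3  0.3 -0.9] w 87.0 R [[0.915, 0.403, -0.0], [0.403, -0.915, -0.001], [-0.001, 0.001, -1.0]]
[244.54921655  92.98659712]
```

View pics/w2.png

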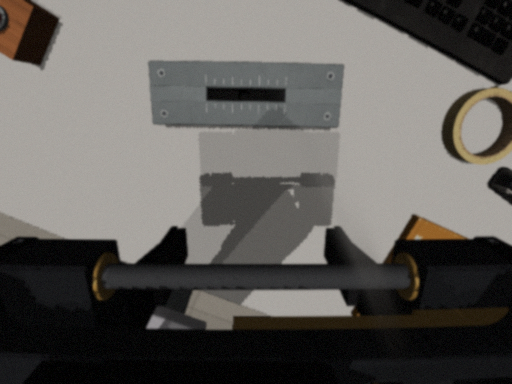

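The gauge is at image (150-343, 61-128), with its slot at (207-286, 87-102). The predicted slot centre was (244.5,93) and the image gives about (246,95), which agrees. Next I'll measure the slot and move beside the pin.

```bash
cat > g.py <<'E'
from h import *
im=cv2.imread('pics/w2.png'); m=robot.camera_model('wrist'); g=cv2.cvtColor(im,cv2.COLOR_BGR2GRAY)
k=(g<60).astype(np.uint8); k[:70]=0;k[120:]=0;k[:,:190]=0;k[:,300:]=0
c=max(cv2.findContours(k,0,1)[0],key=cv2.contourArea); print('slot',cv2.minAreaRect(np.array([onz(m,*p[0],.044)[:2]*1e3 for p in c],np.float32)),ray(m,256,192)[0])
hs=cv2.cvtColor(im,cv2.COLOR_BGR2HSV); k=((g<150)&(hs[...,1]>12)).astype(np.uint8); k[:55]=0;k[130:]=0;k[:,:140]=0;k[:,350:]=0
k=cv2.morphologyEx(k,2,np.ones((3,3)))
c=max(cv2.findContours(k,0,1)[0],key=cv2.contourArea); print('top',cv2.boundingRect(c),cv2.minAreaRect(np.array([onz(m,*p[0],.044)[:2]*1e3 for p in c],np.float32)))
for p in((161,73),(331,75),(164,113),(328,116)): print(onz(m,*p,.044)*1e3)
E
python3 g.py
python3 -m inch '[{"dp":[5,-17,0],"angular":[0,0,0],"jaw":87},{"dp":[14,-40,0],"angular":[0,0,0],"jaw":87},{"dp":[14,-40,0],"angular":[0,0,0],"jaw":87},{"dp":[14,-40,0],"angular":[0,0,0],"jaw":87},{"dp":[14,-40,0],"angular":[0,0,0],"jaw":87}]'
python3 -m inch '[{"dp":[14,-40,0],"angular":[0,0,0],"jaw":87},{"dp":[14,-40,0],"angular":[0,0,0],"jaw":87},{"dp":[4,-30,0],"angular":[0,0,0],"jaw":87},{"dp":[0,0,0],"angular":[0,0,0],"jaw":87},{"dp":[0,0,0],"angular":[0,0,0],"jaw":87}]'
python3 - <<'E'
from h import *
st(); im,m=grab('wrist','w3'); print(proj(m,[.493,.211,.087]))
h=cv2.cvtColor(im,cv2.COLOR_RGB2HSV); k=(((h[...,0]<6)|(h[...,0]>172))&(h[...,1]>170)&(h[...,2]>60)).astype(np.uint8); k[200:]=0
N,l,s,ce=cv2.connectedComponentsWithStats(k)
for i in range(1,N):
    if s[i,4]>30: print(s[i],ce[i],onz(m,*ce[i],.087),onz(m,*ce[i],.069))
E
```

```text
slot ((525.4234619140625, -77.37298583984375), (14.739152908325195, 88.27208709716797), 22.57438850402832) [ 0.51439369 -0.0942513   0.38455474]
top (207, 87, 75, 15) ((524.60498046875, -75.97601318359375), (13.05072021484375, 84.85393524169922), 21.86168098449707)
[508.19222279  18.74490857  44.        ]
[ 583.09401774 -157.15671267   44.        ]
[468.18814706   1.43061961  44.        ]
[ 541.92871313 -174.85551324   44.        ]
t: 2.2
position: [0.4254, 0.0634, 0.2225]
tcp_rot: [0.979, 0.205, 0.0, 0.0]
contact_force: [0.7, -0.3, 0.5]
grip_width: 0.087
finger_force: 0.0
t: 2.7
position: [0.4107, 0.1756, 0.2225]
tcp_rot: [0.979, 0.206, -0.0, 0.0]
contact_force: [-0.1, -0.7, 0.0]
grip_width: 0.0875
finger_force: 0.0
t 2.7 p [410.7 175.6 222.5] F [-0.1 -0.7  0. ] w 87.5 R [[0.915, 0.404, -0.0], [0.404, -0.915, -0.001], [-0.0, 0.001, -1.0]]
[255.46173025  99.14554233]
[247  89  20  22 332] [256.5813253  99.9126506] [0.49278212 0.20967725 0.087     ] [0.49332415 0.20981897 0.069     ]
```

View pics/w3.png

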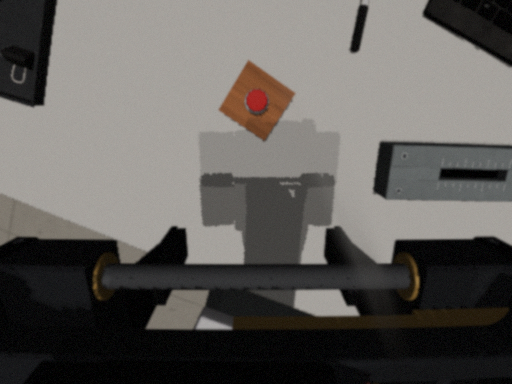

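The pin's handle is at image (257,100), which puts it at world (0.493, 0.210). This agrees with the rest's centre from the top view. The gauge is centred at (0.5254,-0.0775) with a yaw of about 22.7°. Next is the grasp.

```bash

python3 -m inch '[{"dp":[20,0,0],"angular":[0,0,0],"jaw":87},{"dp":[34,1,10],"angular":[0,0,0],"jaw":87},{"dp":[25,0.8,25],"angular":[0,0,0],"jaw":87},{"dp":[10,0,30],"angular":[0,0,0],"jaw":87},{"dp":[0,0,30],"angular":[0,0,0],"jaw":87}]'
python3 -m inch '[{"dp":[0,0,30],"angular":[0,0,0],"jaw":87},{"dp":[0,0,25],"angular":[0,0,0],"jaw":70},{"dp":[0,0,12],"angular":[0,0,0],"jaw":60},{"dp":[0,0,4.5],"angular":[0,0,0],"jaw":50},{"dp":[0,0,0],"angular":[0,0,0],"jaw":35}]' 8
python3 -m inch '[{"dp":[0,0,0],"angular":[0,0,0],"jaw":26},{"dp":[0,0,0],"angular":[0,0,0],"jaw":18},{"dp":[0,0,0],"angular":[0,0,0],"jaw":10},{"dp":[0,0,0],"angular":[0,0,0],"jaw":10},{"dp":[0,0,0],"angular":[0,0,0],"jaw":10}]' 8
```

```text
t: 3.25
position: [0.4951, 0.2083, 0.1257]
tcp_rot: [0.979, 0.204, -0.0, -0.001]
contact_force: [-1.0, -0.6, -0.5]
grip_width: 0.0869
finger_force: 0.0
t: 3.75
position: [0.4936, 0.2091, 0.0561]
tcp_rot: [0.979, 0.205, -0.0, 0.0]
contact_force: [-0.5, 0.6, 0.1]
grip_width: 0.0625
finger_force: 0.0
t: 4.25
position: [0.4934, 0.2099, 0.0563]
tcp_rot: [0.979, 0.206, 0.0, 0.0]
contact_force: [0.4, 0.2, 0.6]
grip_width: 0.0231
finger_force: 0.3
```

```bash

python3 -m inch '[{"dp":[0,0,0],"angular":[0,0,0],"jaw":5},{"dp":[0,0,0],"angular":[0,0,0],"jaw":5},{"dp":[0,0,0],"angular":[0,0,0],"jaw":5},{"dp":[0,0,0],"angular":[0,0,0],"jaw":5}]' 12
python3 -m inch '[{"dp":[0,0,0],"angular":[0,0,0],"jaw":5},{"dp":[0,0,0],"angular":[0,0,0],"jaw":5},{"dp":[0,0,0],"angular":[0,0,0],"jaw":5}]' 35
```

```text
t: 4.65
position: [0.4934, 0.2099, 0.0563]
tcp_rot: [0.979, 0.206, 0.0, 0.0]
contact_force: [-0.5, -0.5, 4.4]
grip_width: 0.0219
finger_force: 12.0
t: 4.95
position: [0.4934, 0.2099, 0.0563]
tcp_rot: [0.979, 0.206, 0.0, 0.0]
contact_force: [-1.3, -0.4, 4.8]
grip_width: 0.0215
finger_force: 35.0
```

```bash

python3 -m inch '[{"dp":[0,0,-6],"angular":[0,0,0],"jaw":5},{"dp":[0,0,-18],"angular":[0,0,0],"jaw":5},{"dp":[0,0,-24],"angular":[0,0,0],"jaw":5},{"dp":[0,0,-20],"angular":[0,0,0],"jaw":5},{"dp":[0,0,-7],"angular":[0,0,0],"jaw":5}]'
python3 -m inch '[{"dp":[-6,16,0],"angular":[0,0,0],"jaw":5},{"dp":[-13,36,0],"angular":[0,0,0],"jaw":5},{"dp":[-13,36,0],"angular":[0,0,0],"jaw":5},{"dp":[-13,36,0],"angular":[0,0,0],"jaw":5},{"dp":[-13,36,0],"angular":[0,0,0],"jaw":5}]'
python3 -m inch '[{"dp":[-13,36,0],"angular":[0,0,0],"jaw":5},{"dp":[-10,30,0],"angular":[0,0,0],"jaw":5},{"dp":[-5,16,0],"angular":[0,0,0],"jaw":5},{"dp":[0,0,0],"angular":[0,0,1.1],"jaw":5},{"dp":[0,0,0],"angular":[0,0,0],"jaw":5}]'
python3 - <<'E'
from h import *
s,e=st()
th=np.radians(22.7);c=np.array([525.4,-77.5]);d=np.array(s['position'])[:2]*1e3-c
print('gauge xy',d@[np.cos(th),np.sin(th)],d@[-np.sin(th),np.cos(th)])
P=np.array(s['position'])
for n in('scene','top','wrist'):
    im,m=grab(n,'p_'+n); print(n,proj(m,P-[0,0,.044]),proj(m,P+[0,0,.019]))
im=cv2.imread('pics/p_scene.png');m=robot.camera_model('scene');u=proj(m,P-[0,0,.02]).astype(int)
cv2.imwrite('pics/crop.png',cv2.resize(im[u[1]-45:u[1]+45,u[0]-60:u[0]+60],None,fx=6,fy=6,interpolation=2)); print(u)
E
```

```text
t: 5.45
position: [0.4941, 0.21, 0.1326]
tcp_rot: [0.979, 0.206, 0.001, 0.0]
contact_force: [-0.2, -0.2, -0.8]
grip_width: 0.021
finger_force: 35.0
t: 5.95
position: [0.5038, 0.0381, 0.1301]
tcp_rot: [0.979, 0.206, -0.001, 0.0]
contact_force: [-0.1, 0.5, -1.6]
grip_width: 0.0209
finger_force: 35.0
t: 6.45
position: [0.5118, -0.0448, 0.1306]
tcp_rot: [0.98, 0.197, -0.0, -0.001]
contact_force: [-0.2, 0.7, -0.8]
grip_width: 0.021
finger_force: 35.0
t 6.45 p [511.8 -44.8 130.6] F [-0.2  0.7 -0.8] w 21.0 R [[0.923, 0.386, -0.001], [0.386, -0.923, 0.001], [-0.0, -0.002, -1.0]]
gauge xy 0.08940406881945862 35.456156153927886
scene [235.27838666 177.85314313] [234.67627848 165.39616454]
top [218.44788187 190.88871597] [216.26389866 188.61448535]
wrist [255.49081089 216.48345884] [255.45118442 256.60396296]
[235 173]
```

View pics/crop.png

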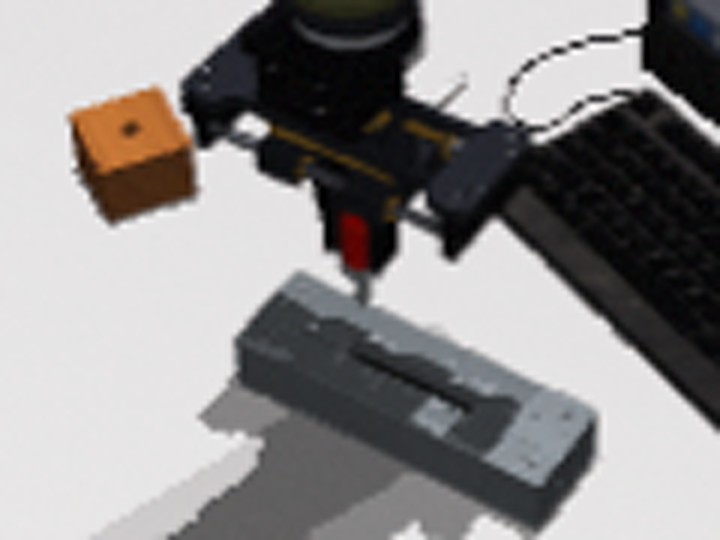

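The pin is held upright just above the gauge's +y end. The red handle is at crop (355,240) and the tip at about (363,300), matching the prediction.

```bash

python3 -m inch '[{"dp":[0,0,15],"angular":[0,0,0],"jaw":5},{"dp":[0,0,15],"angular":[0,0,0],"jaw":5},{"dp":[0,0,6],"angular":[0,0,0],"jaw":5},{"dp":[0,0,2],"angular":[0,0,0],"jaw":5},{"dp":[0,0,2],"angular":[0,0,0],"jaw":5}]'
python3 -m inch '[{"dp":[0,0,2],"angular":[0,0,0],"jaw":5},{"dp":[0,0,2],"angular":[0,0,0],"jaw":5},{"dp":[0,0,1],"angular":[0,0,0],"jaw":5},{"dp":[0,0,1],"angular":[0,0,0],"jaw":5}]'
```

```text
t: 7.1
position: [0.512, -0.0462, 0.0906]
tcp_rot: [0.98, 0.197, -0.0, -0.0]
contact_force: [-0.4, -0.6, -1.3]
grip_width: 0.0211
finger_force: 35.0
t: 7.5
position: [0.5122, -0.0464, 0.0851]
tcp_rot: [0.981, 0.196, 0.0, 0.0]
contact_force: [0.6, -1.3, -2.4]
grip_width: 0.0212
finger_force: 35.0
```

```bash

python3 -m inch '[{"dp":[0,0,2],"angular":[0,0,0],"jaw":5},{"dp":[0,0,2],"angular":[0,0,0],"jaw":5},{"dp":[0,0,0],"angular":[0,0,0],"jaw":5}]'
python3 -m inch '[{"dp":[0,0,2],"angular":[0,0,0],"jaw":5},{"dp":[0,0,2],"angular":[0,0,0],"jaw":5},{"dp":[0,0,0],"angular":[0,0,0],"jaw":5}]'
python3 -m inch '[{"dp":[0,0,1.5],"angular":[0,0,0],"jaw":5},{"dp":[0,0,0],"angular":[0,0,0],"jaw":5}]'
```

```text
t: 7.8
position: [0.5118, -0.0464, 0.0807]
tcp_rot: [0.98, 0.197, -0.0, -0.0]
contact_force: [-0.3, -0.3, -2.0]
grip_width: 0.0212
finger_force: 35.0
t: 8.1
position: [0.5118, -0.0464, 0.0767]
tcp_rot: [0.981, 0.197, -0.0, -0.0]
contact_force: [0.3, -0.3, -1.8]
grip_width: 0.021
finger_force: 35.0
t: 8.3
position: [0.512, -0.0464, 0.0754]
tcp_rot: [0.98, 0.197, -0.0, -0.0]
contact_force: [-0.2, -0.6, 0.2]
grip_width: 0.0208
finger_force: 35.0
```

```bash
for i in 1; do :; done
python3 -m inch '[{"dp":[0,0,0.5],"angular":[0,0,0],"jaw":5},{"dp":[0,0,0],"angular":[0,0,0],"jaw":5}]' | grep -E "pos|cont"
python3 -m inch '[{"dp":[0,0,0.5],"angular":[0,0,0],"jaw":5},{"dp":[0,0,0],"angular":[0,0,0],"jaw":5}]'| grep -E "pos|cont"
python3 -m inch '[{"dp":[0,0,0.5],"angular":[0,0,0],"jaw":5},{"dp":[0,0,0],"angular":[0,0,0],"jaw":5}]'| grep -E "pos|cont"
```

```text
position: [0.5121, -0.0464, 0.075]
contact_force: [-0.1, -0.4, -1.3]
position: [0.5121, -0.0464, 0.0745]
contact_force: [0.5, 0.3, -1.6]
position: [0.512, -0.0464, 0.074]
contact_force: [0.5, 0.2, -1.5]
```

```bash
python3 -m inch '[{"dp":[0,0,0.5],"angular":[0,0,0],"jaw":5},{"dp":[0,0,0],"angular":[0,0,0],"jaw":5}]' | grep -E "pos|cont"
python3 -m inch '[{"dp":[0,0,0.5],"angular":[0,0,0],"jaw":5},{"dp":[0,0,0],"angular":[0,0,0],"jaw":5}]'| grep -E "pos|cont"
```

```text
position: [0.5121, -0.0464, 0.0735]
contact_force: [0.3, -0.4, -0.9]
position: [0.5122, -0.0464, 0.0732]
contact_force: [-0.3, -0.3, 1.0]
```

```bash
python3 -m inch '[{"dp":[0,0,0.4],"angular":[0,0,0],"jaw":5},{"dp":[0,0,0],"angular":[0,0,0],"jaw":5}]' | grep -E "pos|cont"
python3 -m inch '[{"dp":[0,0,0.4],"angular":[0,0,0],"jaw":5},{"dp":[0,0,0],"angular":[0,0,0],"jaw":5}]'| grep -E "pos|cont"
```

```text
position: [0.5124, -0.0463, 0.0731]
contact_force: [-0.3, 1.2, 3.1]
position: [0.5126, -0.0463, 0.073]
contact_force: [-1.4, -0.4, 6.2]
```

```bash
python3 -m inch '[{"dp":[0,1,0.4],"angular":[0,0,0],"jaw":5},{"dp":[0,1.5,0],"angular":[0,0,0],"jaw":5},{"dp":[0,1.5,0],"angular":[0,0,0],"jaw":5},{"dp":[0,1.5,0],"angular":[0,0,0],"jaw":5}]' | grep -E "pos|cont"
python3 -m inch '[{"dp":[0,1.5,0],"angular":[0,0,0],"jaw":5},{"dp":[0,1.5,0],"angular":[0,0,0],"jaw":5},{"dp":[0,1.5,0],"angular":[0,0,0],"jaw":5}]' | grep -E "pos|cont"
```

```text
position: [0.514, -0.0483, 0.0728]
contact_force: [-4.8, 5.1, 10.7]
position: [0.5162, -0.0524, 0.0728]
contact_force: [-3.6, 5.7, 9.5]
```

```bash
python3 -m inch '[{"dp":[0,1.5,0],"angular":[0,0,0],"jaw":5},{"dp":[0,1.5,0],"angular":[0,0,0],"jaw":5},{"dp":[0,1.5,0],"angular":[0,0,0],"jaw":5},{"dp":[0,1.5,0],"angular":[0,0,0],"jaw":5}]' | grep -E "pos|cont"
```

```text
position: [0.5187, -0.058, 0.0729]
contact_force: [-2.7, 4.7, 9.4]
```

```bash
python3 -m inch '[{"dp":[0,1.5,0],"angular":[0,0,0],"jaw":5},{"dp":[0,1.5,0],"angular":[0,0,0],"jaw":5},{"dp":[0,1.5,0],"angular":[0,0,0],"jaw":5}]' | grep -E "pos|cont|rot"
```

```text
position: [0.5206, -0.0622, 0.0729]
tcp_rot: [0.98, 0.197, 0.001, -0.002]
contact_force: [-2.4, 5.1, 7.9]
```

```bash
python3 -m inch '[{"dp":[-0.4,1.5,0],"angular":[0,0,0],"jaw":5},{"dp":[-0.4,1.5,0],"angular":[0,0,0],"jaw":5},{"dp":[-0.4,1.5,0],"angular":[0,0,0],"jaw":5},{"dp":[0,1,0.2],"angular":[0,0,0],"jaw":5}]' | grep -E "pos|cont"
```

```text
position: [0.522, -0.068, 0.0727]
contact_force: [-2.3, 5.5, 8.4]
```

```bash
python3 -m inch '[{"dp":[0,1.5,0],"angular":[0,0,0],"jaw":5},{"dp":[0,1.5,0],"angular":[0,0,0],"jaw":5},{"dp":[0,1.5,0],"angular":[0,0,0],"jaw":5}]' | grep -E "pos|cont|rot"
```

```text
position: [0.5228, -0.075, 0.0713]
tcp_rot: [0.981, 0.196, 0.0, -0.0]
contact_force: [0.1, 1.6, -2.0]
```

Contact was lost and the tip dropped about 1.4 mm, so it is in the hole's mouth. Next I'll go slightly deeper and feel the walls.

```bash
python3 -m inch '[{"dp":[0,0,0.7],"angular":[0,0,0],"jaw":5},{"dp":[0,0,0.7],"angular":[0,0,0],"jaw":5},{"dp":[0,0,0],"angular":[0,0,0],"jaw":5}]' | grep -E "pos|cont"
python3 -m inch '[{"dp":[0,0.8,0],"angular":[0,0,0],"jaw":5},{"dp":[0,0.7,0],"angular":[0,0,0],"jaw":5},{"dp":[0,0,0],"angular":[0,0,0],"jaw":5}]' | grep -E "pos|cont"
```

```text
position: [0.5229, -0.0752, 0.0701]
contact_force: [2.3, -0.3, -0.7]
position: [0.5231, -0.0757, 0.0701]
contact_force: [0.1, 2.7, -0.6]
```

```bash
python3 -m inch '[{"dp":[0,-1.2,0],"angular":[0,0,0],"jaw":5},{"dp":[0,-1.2,0],"angular":[0,0,0],"jaw":5},{"dp":[0,-1.2,0],"angular":[0,0,0],"jaw":5},{"dp":[0,0,0],"angular":[0,0,0],"jaw":5}]' | grep -E "pos|cont"
python3 -m inch '[{"dp":[0.5,0,0],"angular":[0,0,0],"jaw":5},{"dp":[0.5,0,0],"angular":[0,0,0],"jaw":5},{"dp":[0,0,0],"angular":[0,0,0],"jaw":5}]' | grep -E "pos|cont"
python3 -m inch '[{"dp":[0,0,0.7],"angular":[0,0,0],"jaw":5},{"dp":[0,0,0.7],"angular":[0,0,0],"jaw":5},{"dp":[0,0,0],"angular":[0,0,0],"jaw":5}]' | grep -E "pos|cont|rot"
```

```text
position: [0.5221, -0.0735, 0.0704]
contact_force: [2.8, -0.2, -0.0]
position: [0.5223, -0.0727, 0.07]
contact_force: [-0.3, -0.2, -0.8]
position: [0.5226, -0.0727, 0.0686]
tcp_rot: [0.981, 0.197, -0.0, -0.0]
contact_force: [0.5, 0.3, -1.9]
```

```bash
python3 -m inch '[{"dp":[0.8,0,0],"angular":[0,0,0],"jaw":5},{"dp":[0,0,0.7],"angular":[0,0,0],"jaw":5},{"dp":[0,0,0.7],"angular":[0,0,0],"jaw":5},{"dp":[0,0,0],"angular":[0,0,0],"jaw":5}]' | grep -E "pos|cont|rot"
python3 -m inch '[{"dp":[0,0,0.7],"angular":[0,0,0],"jaw":5},{"dp":[0,0,0.5],"angular":[0,0,0],"jaw":5},{"dp":[0,0,0],"angular":[0,0,0],"jaw":5}]' | grep -E "pos|cont|rot"
```

```text
position: [0.5234, -0.0724, 0.0673]
tcp_rot: [0.981, 0.197, -0.0, -0.0]
contact_force: [1.0, -0.0, -1.3]
position: [0.5235, -0.0724, 0.0662]
tcp_rot: [0.98, 0.197, -0.0, 0.0]
contact_force: [-0.3, -0.2, -1.9]
```

```bash
python3 -m inch '[{"dp":[0,0,0.8],"angular":[0,0,0],"jaw":5},{"dp":[0,0,0.8],"angular":[0,0,0],"jaw":5},{"dp":[0,0,0.4],"angular":[0,0,0],"jaw":5},{"dp":[0,0,0],"angular":[0,0,0],"jaw":5}]' | grep -E "pos|cont|rot"
python3 -m inch '[{"dp":[0,0,0.8],"angular":[0,0,0],"jaw":5},{"dp":[0,0,0.8],"angular":[0,0,0],"jaw":5},{"dp":[0,0,0.4],"angular":[0,0,0],"jaw":5},{"dp":[0,0,0],"angular":[0,0,0],"jaw":5}]' | grep -E "pos|cont|rot"
```

```text
position: [0.5235, -0.0724, 0.0642]
tcp_rot: [0.98, 0.197, -0.0, 0.0]
contact_force: [0.7, 0.2, -1.9]
position: [0.5235, -0.0724, 0.0621]
tcp_rot: [0.98, 0.197, -0.0, 0.0]
contact_force: [-1.0, -0.0, -1.7]
```

```bash
python3 -m inch '[{"dp":[0,0,1.2],"angular":[0,0,0],"jaw":5},{"dp":[0,0,1.2],"angular":[0,0,0],"jaw":5},{"dp":[0,0,0.6],"angular":[0,0,0],"jaw":5},{"dp":[0,0,0],"angular":[0,0,0],"jaw":5}]' | grep -E "pos|cont|rot"
python3 -m inch '[{"dp":[0,0,0.8],"angular":[0,0,0],"jaw":5},{"dp":[0,0,0.8],"angular":[0,0,0],"jaw":5},{"dp":[0,0,0.6],"angular":[0,0,0],"jaw":5},{"dp":[0,0,0],"angular":[0,0,0],"jaw":5}]' | grep -E "pos|cont|rot"
python3 -m inch '[{"dp":[0,0,0.7],"angular":[0,0,0],"jaw":5},{"dp":[0,0,0.7],"angular":[0,0,0],"jaw":5},{"dp":[0,0,0],"angular":[0,0,0],"jaw":5}]' | grep -E "pos|cont|rot"
```

```text
position: [0.5235, -0.0724, 0.0591]
tcp_rot: [0.98, 0.197, -0.0, 0.0]
contact_force: [-0.0, -0.9, -1.2]
position: [0.5236, -0.0724, 0.057]
tcp_rot: [0.981, 0.197, -0.0, 0.0]
contact_force: [-0.2, -0.4, -0.6]
position: [0.5235, -0.0724, 0.0555]
tcp_rot: [0.98, 0.197, -0.0, 0.0]
contact_force: [-0.9, -0.1, -0.9]
```

```bash
python3 -m inch '[{"dp":[0,0,0.5],"angular":[0,0,0],"jaw":5},{"dp":[0,0,0],"angular":[0,0,0],"jaw":5}]' | grep -E "pos|cont"
python3 -m inch '[{"dp":[0,0,0.5],"angular":[0,0,0],"jaw":5},{"dp":[0,0,0],"angular":[0,0,0],"jaw":5}]' | grep -E "pos|cont"
```

```text
position: [0.5236, -0.0724, 0.0553]
contact_force: [-0.9, -0.3, -0.2]
position: [0.5237, -0.0724, 0.0553]
contact_force: [-1.6, 0.6, 5.7]
```

Contact came 17.8 mm below the floor contact, against 18 mm expected, so the collar is on the gauge's top. I'll press a little more to flatten it, then ease the grip and open.

```bash
python3 -m inch '[{"dp":[0,0,0.5],"angular":[0,0,0],"jaw":5},{"dp":[0,0,0],"angular":[0,0,0],"jaw":5}]' | grep -E "pos|cont"
python3 -m inch '[{"dp":[0,0,0],"angular":[0,0,0],"jaw":5},{"dp":[0,0,0],"angular":[0,0,0],"jaw":5}]' 4
python3 -m inch '[{"dp":[0,0,-0.8],"angular":[0,0,0],"jaw":24},{"dp":[0,0,0],"angular":[0,0,0],"jaw":27},{"dp":[0,0,0],"angular":[0,0,0],"jaw":34},{"dp":[0,0,0],"angular":[0,0,0],"jaw":45},{"dp":[0,0,0],"angular":[0,0,0],"jaw":50}]'
```

```text
position: [0.5237, -0.0724, 0.0552]
contact_force: [-4.2, 0.5, 8.5]
t: 16.8
position: [0.5238, -0.0723, 0.0549]
tcp_rot: [0.98, 0.197, 0.0, 0.0]
contact_force: [-2.4, 0.9, 6.4]
grip_width: 0.0217
finger_force: 4.0
t: 17.3
position: [0.5235, -0.0724, 0.0548]
tcp_rot: [0.98, 0.197, -0.0, -0.0]
contact_force: [0.6, -1.0, -0.1]
grip_width: 0.0425
finger_force: 0.0
```

Released cleanly. I'll lift straight up, back off along tool -x and look.

```bash
python3 -m inch '[{"dp":[0,0,-3],"angular":[0,0,0],"jaw":55},{"dp":[0,0,-12],"angular":[0,0,0],"jaw":60},{"dp":[0,0,-25],"angular":[0,0,0],"jaw":60},{"dp":[0,0,-35],"angular":[0,0,0],"jaw":60},{"dp":[0,0,-35],"angular":[0,0,0],"jaw":60}]' | grep -E "pos|cont"
python3 -m inch '[{"dp":[-20,0,-20],"angular":[0,0,0],"jaw":60},{"dp":[-30,0,-15],"angular":[0,0,0],"jaw":60},{"dp":[-25,0,0],"angular":[0,0,0],"jaw":60},{"dp":[-10,0,0],"angular":[0,0,0],"jaw":60},{"dp":[0,0,0],"angular":[0,0,0],"jaw":60}]' | grep -E "^t:|pos|cont"
python3 - <<'E'
from h import *
a,m=grab('wrist','e_w'); b,ms=grab('scene','e_s')
u=proj(m,[.5235,-.0724,.05]).astype(int); w=proj(ms,[.5235,-.0724,.06]).astype(int); print(u,w)
f=lambda im,c,x,y:cv2.resize(im[max(c[1]-y,0):c[1]+y,c[0]-x:c[0]+x],(400,400),interpolation=2)
cv2.imwrite('pics/e.png',np.hstack([f(a,u,60,60),f(b,w,35,35)])[:,:,::-1])
h=cv2.cvtColor(a,cv2.COLOR_RGB2HSV); k=(((h[...,0]<6)|(h[...,0]>172))&(h[...,1]>170)&(h[...,2]>60)); k[200:]=0;k[:,:200]=0;k[:,310:]=0
v,x=np.nonzero(k); print(len(x),onz(m,x.mean(),v.mean(),.08))
E
```

```text
position: [0.5234, -0.0721, 0.1668]
contact_force: [0.5, 0.7, 0.6]
t: 18.3
position: [0.4446, -0.1059, 0.2005]
contact_force: [-0.7, -0.7, -0.4]
[253 103] [242 186]
371 [ 0.52332723 -0.07347928  0.08      ]
```

View pics/e.png

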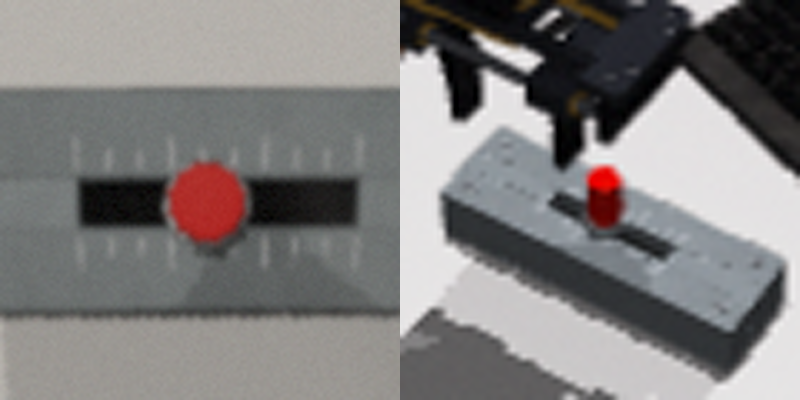

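The pin stands upright with its collar flat on the gauge's top: the handle is centred on the slot at left-crop (207,203), and vertical at right-crop (605,197). The hand is well clear.

```bash
python3 -c "
from rig import robot
print(robot.finish_job())"
```

```text
the job is handed in; nothing more can be done
None
```

The pin is seated upright in the hole, about 5 mm to the +y side of the slot's middle, with its collar on the gauge's top; it is released and the job was handed in at about 18.5 s, with the largest wrist force I read about 13 N.

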